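# Seat a workpiece in the mortising jig and snap the toggle clamp over

## Robot

A 6-joint arm with a two-finger parallel gripper is mounted at the origin on the work surface. World frame = base frame: x ahead of the robot, y to its left, z up, the work surface at z = 0. Lengths are in m, angles in rad, forces in N, time in s.
With the tool pointing down it reaches from about 0.325 to 0.85 m from the base axis. Payload 15.5 kg.
Tool frame: the origin (TCP) lies between the finger pads; the fingertips stand 14 mm ahead of it and the grasp point (between the pads) lies 5 mm behind it (ctrl.finger_overhang is the distance from the TCP to the fingertips, in m); z points along the fingers, y is the direction in which the jaws open and shut (so a half turn about z gives the same grasp; the last joint's range is limited). The gripper opens to 91 mm and grips with 3 to 60 N. Pads are 32 mm wide; open, the fingers measure 118 mm over their backs; the gripper's body (76 mm by 178 mm) begins 60 mm behind the grasp point.
Start: joints at [1.075, 0.494, 1.345, -0, 1.302, -0.096], TCP at [0.244, 0.575, 0.228] pointing down, gripper open.
Joint ranges: [-2.91, 2.91], [-0.82, 2.16], [0.22, 2.67], [-1.22, 4.37], [0.12, 2.79], [-3.08, 3.08]. Speed limits (rad/s): [1.89, 1.89, 2.57, 3.01, 3.01, 3.01].

## Interface

Orientations are given as a rotation vector (axis times angle).
In Python, from station import ctrl, imaging gives the robot as it stands. The module is installed in compiled form; this text tells all that it offers.
- The arm moves only by the tool step_arm, never from a script. Its argument "deltas" is a list of rows, each an object with "gripper": the closure, from -1 (fully open) to 1 (shut); "dp": the shift along the tool's x, y, z in mm, a list of three; "roll": the turn about the tool's z in rad. A call has 1 to 20 rows; each row shifts and turns the commanded pose from where the row before left it, along the tool's axes as they then stand; what a row does not reach is not made up. A row lasts 1/10 s, in which the tool goes at most 50 mm and 8.59 degrees, less where a joint would pass 70% of its speed; a pose out of reach is approached as far as the arm can. A call with a gripper value outside its range is refused whole. The fingers move at their own pace and stop on an object; "squeeze" is the grip in N (left out, the last holds). Time passes only in rows, so rows that do not move let the fingers close. It gives the time, the measured TCP pose, the force and the opening at its end, in the units of the state.
- ctrl.sense(): the state, without advancing time (a new reading comes with each control period).
- imaging.read_camera(name): name is "side" or "top"; returns a dict with "frame" (400x640x3 uint8, red, green, blue), "depth" (400x640 float32, m along the optical axis (not along the pixel's ray), 0 where there is no reading), "fov_y" (degrees; the focal length in pixels is half the picture's height over the tangent of half this angle, whatever the lens; pixels are square), "cx", "cy" (the principal point, pixels), "k1" (the pictures are not rectified: a ray, as slopes to the right and down, at radius r is drawn at 1 + k1 r^2 times it, then the intrinsics apply), "camera_from_world" (4x4, takes a point from world to camera coordinates). Camera axes: x right, y down, z forward; pixel columns grow to the right and rows downward; lengths in m; the calibration is good to about 2 mm. A picture is of the moment at which its call begins.
- ctrl.sign_off(): hands the job in, once; it reports no verdict.
The state is a dict: "clock": time; "joint_positions": joint angles; "joint_vel": joint speeds; "joint_torque": joint torques, N m; "tcp_pos": TCP position; "tool_rot": TCP orientation; "force": force on the tool from outside, world axes, zero at the start; "torque": the same for the moment, N m; "opening": finger opening in m.
Only numpy, scipy, OpenCV 4.12 (cv2) and the standard library are available. Lean on these libraries where they do the work, as an engineer would, in place of code of your own. Each camera call takes 0.05 s, during which the arm holds its last target. There are 200 camera calls.

## Task

Push the dark hardwood block along its channel in the jig until it is fully home against the end stop, then flip the toggle clamp's lever over past upright so that it snaps down and its rubber foot clamps the block. Only push with the fingers: do not lift or tip the block, leave the other things on the bench where they are, and end clear of everything.

Things in the scene. Friction and masses are not known exactly. Their poses are not given: they have to be found in the camera images.
- jig: Fixed light wood jig board 250 (x) x 200 (y) x 18 mm on the bench; origin at the centre of its underside, z up, +x away from the robot give or take its yaw. Two wooden guide strips along x, 12 mm tall above the board, 14 mm wide, x from -100 to +100 mm, have inner faces at y = -28 and +28 mm and form an open-topped channel that leads to the end stop.
- stop_face (a point): Where the channel ends: point on the wooden end stop's face at jig (100, 0, 18) mm. The stop rises 30 mm above the board, faces jig -x and spans y from -60 to +50 mm.
- block: Loose dark hardwood block 90 (x) x 50 (y) x 40 mm tall, about 0.14 kg, lying on the jig board in the channel with 3 mm play on each side; origin at the centre of its underside, x along the channel. It starts 35 to 70 mm short of the end stop; home, its origin is at jig x = 55 mm and its far end touches the stop.
- lever_grip (a point): Centre of the rounded outer end of the lever's black grip, 98 mm from the pivot. The grip is a round bar 23 mm in diameter with ball ends, the outer 50 mm of the lever; the rest of the lever is a steel rod 11 mm thick. The lever swings in the jig's y-z plane.
- clamp_lever: The toggle clamp's lever (steel rod, black grip, rubber foot: one piece); origin at its pivot, jig (75, 65, 75) mm, whose axis runs along jig x. Only its foot meets the block. The fixed steel bracket around the pivot fills jig x = 52 to 98 mm, y = 46 to 90 mm and reaches 84 mm above the bench.
- lever_angle (a joint): Clamp lever angle, rad. 0: open, leaning outward (jig +y) 30 degrees from upright; 0.52: upright; 2.09: level, lying across the block towards jig -y, foot on the block; 2.44: limit, with no block under the foot. An over-centre spring (0.1 to 0.2 N m) drives it away from upright either way: about 2 N at the grip moves it, and past upright it snaps over by itself.
- clamp_foot (a point): Rubber foot of the clamp, 19 mm in diameter, carried by the lever 60 mm from the pivot; origin at the centre of its pressing face, 17 mm off the lever's centre line. Clamped, it presses down on the block's top with about 4 N, at jig x = 75 mm, y = 5 mm. The block lies under it only when pushed home.
- glue_bottle: Bystander: upright white glue bottle 60 mm in diameter, 160 mm tall; origin at the centre of its underside.
- sanding_block: Bystander: black rubber sanding block 75 x 45 x 28 mm; origin at the centre of its underside.
- offcut: Bystander: flat dark hardwood offcut 55 x 50 x 22 mm lying on the bench; origin at the centre of its underside.
Not all that is in view belongs to the job. What is shaped like the block but green or orange is not meant.

How it is judged:
On the way, in this order (a step that is already met when the one before it is completed fails the run):
1. the block is home against the stop while the clamp is still open (x of block in the frame of jig above 0.051 m and value of joint lever_angle below 0.35 rad), for 0.2 s.
2. the clamp has snapped over and its foot presses on the block (value of joint lever_angle above 1.95 rad and contact force between clamp_lever and block above 1.5 N), for 0.2 s.
At the end, for the whole second after the job is handed in: The block lies flat in the channel within 4 mm of the end stop, at rest; the lever is over at 1.95 to 2.2 rad and its foot presses on the block with more than 1.5 N (all of step 2 and x of block in the frame of jig above 0.051 m and z of block in the frame of jig below 0.021 m and value of joint lever_angle below 2.2 rad and linear speed of block below 0.01 m/s); the robot touches nothing.
It fails at once if the block is lifted more than 12 mm off the jig (z of block in the frame of jig above 0.03 m).
It fails at once if the block is tipped by more than 0.25 rad (angle between block's own z axis and vertical above 0.25 rad).
It fails at once if the glue bottle is moved more than 15 mm (distance of glue_bottle from where it was at the start of the episode above 0.015 m).
It fails at once if the sanding block is moved more than 15 mm (distance of sanding_block from where it was at the start of the episode above 0.015 m).
It fails at once if the offcut is moved more than 15 mm (distance of offcut from where it was at the start of the episode above 0.015 m).
It also fails if it takes over 48 s, if anything falls off the work surface, if the arm or the gripper's body presses on something with over 40 N, if the wrist force passes 120 N, or if a joint passes its speed limit or range.

## Working session

There is one attempt and no reset: what is moved stays moved. The work goes in short steps, Python scripts to look and compute and a tool call to move; the robot and the scene stay as the last step left them, time stands still between calls to the robot, and variables do not carry over. Pictures are saved under pics/ and viewed, about 8 in all and at most 12, crops included, and the job is handed in when it is done.

Besides the shell and the picture viewer there is one more tool, called after "Request:" as name([rows], argument=value, ...), one row to a line, values as JSON. step_arm: Moves the arm, as the interface text tells. Its arguments: {"type":"object","properties":{"deltas":{"type":"array"},"squeeze":{"type":"number"}},"required":["deltas"]}

```bash
mkdir -p pics; cat > h.py <<'E'
import numpy as np, cv2
from station import ctrl, imaging
def cam(n):
    d=imaging.read_camera(n); h,w=d['depth'].shape
    f=h/2/np.tan(np.radians(d['fov_y'])/2)
    K=np.array([[f,0,d['cx']],[0,f,d['cy']],[0,0,1.]]); D=np.array([d['k1'],0,0,0,0.])
    uv=np.stack(np.meshgrid(np.arange(w),np.arange(h)),-1).reshape(-1,1,2).astype(float)
    r=cv2.undistortPoints(uv,K,D).reshape(h,w,2)
    P=np.dstack([r,np.ones((h,w))])*d['depth'][...,None]
    T=np.linalg.inv(d['camera_from_world'])
    return d,P@T[:3,:3].T+T[:3,3],K,D
def proj(d,K,D,p):
    M=d['camera_from_world']; return cv2.projectPoints(np.atleast_2d(p).astype(float),cv2.Rodrigues(M[:3,:3])[0],M[:3,3],K,D)[0][:,0]
E
cat > a.py <<'E'
from h import *
import sys
for n in sys.argv[2:]:
    d,W,K,D=cam(n); cv2.imwrite(f'pics/{n}{sys.argv[1]}.png',d['frame'][...,::-1]); np.save(n+'.npy',W)
    print(n,np.linalg.inv(d['camera_from_world'])[:3,3])
print(ctrl.sense())
E
python3 a.py 0 side top
```

```text
side [ 0.01819839 -0.61821953  0.79689964]
top [0.56100362 0.00453206 0.88375585]
{'clock': 0.1, 'joint_positions': array([ 1.07449535e+00,  4.94119667e-01,  1.34608471e+00,  5.25978558e-05,
        1.30247702e+00, -9.55030673e-02]), 'joint_vel': array([-0.0004531 , -0.00217648, -0.00215211, -0.00099105,  0.00323528,
       -0.00167942]), 'joint_torque': array([ 2.51014644e-03, -8.80242491e+01, -3.82542229e+01,  7.08109466e-02,
        4.82422183e-02, -9.77591844e-05]), 'tcp_pos': array([0.24367217, 0.57518702, 0.22739347]), 'tool_rot': array([-6.25315001e-01, -3.07835728e+00,  1.61245038e-03]), 'force': array([1.08189678, 0.14597675, 0.1842188 ]), 'torque': array([-0.01225388, -0.0092953 , -0.03496815]), 'opening': 0.0912595810956197}
```

View pics/top0.png

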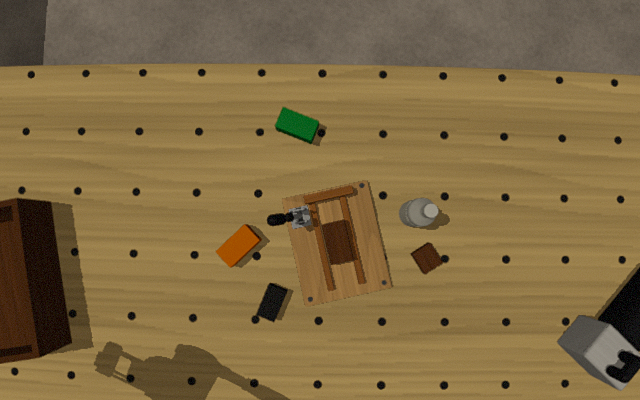

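View pics/side0.png

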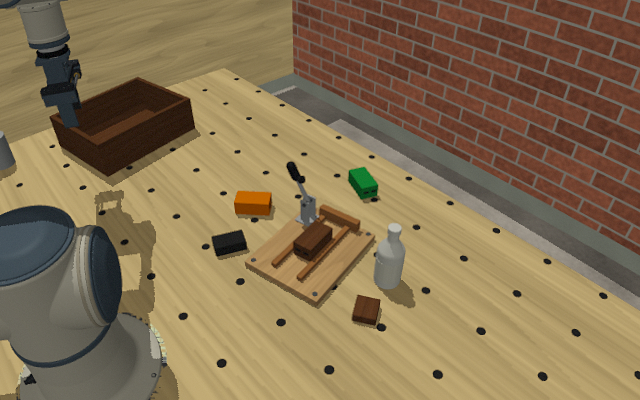

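The top view shows the jig around (338,243), with the block at (339,243), the stop at (330,196) and the grip at (277,220). The sanding block is at (272,302), the bottle at (420,212) and the offcut at (427,258). Next I fit these numerically.

```bash
cat > fit.py <<'E'
from h import *
d,W,K,D=cam('top'); img=d['frame']
v,u=np.mgrid[:400,:640]; z=W[...,2]
def rect(m,name):
    m=m.astype(np.uint8); n,l,s,c=cv2.connectedComponentsWithStats(m)
    if n<2: return print(name,'none')
    k=1+np.argmax(s[1:,4]); q=l==k
    r=cv2.minAreaRect(W[q][:,:2].astype(np.float32)*1000); print(name,s[k,4],np.round(r[0],1),np.round(r[1],1),round(r[2],2),'z',np.round(np.median(z[q]),4)); return r
roi=(u>262)&(u<398)&(v>175)&(v<308)
rect(roi&(z>.01)&(z<.05)&(u>278),'jig')
rect(roi&(z>.051)&(z<.066)&(u>318)&(v>212),'block')
rect(roi&(z>.04)&(z<.055)&(v<210)&(u>300),'stop')
rect(roi&(z>.095)&(u<330),'lever')
q=roi&(z>.095)&(u<330); print('lever zmax',z[q].max(), W[q][z[q].argmax()])
rect((u>395)&(u<445)&(v>190)&(v<235)&(z>.03),'bottle')
rect((u>405)&(u<450)&(v>238)&(v<280)&(z>.012),'offcut')
rect((u>250)&(u<292)&(v>278)&(v<328)&(z>.015),'sand')
rect((u>210)&(u<267)&(v>220)&(v<272)&(z>.015),'orange')
E
python3 fit.py
```

```text
jig 8589 [529.2 -38.3] [251.2 200.9] 13.41 z 0.0177
block 964 [532.6 -38.1] [90.3 50. ] 13.68 z 0.057
stop 412 [636.8 -17.5] [ 18.2 109.4] 13.44 z 0.047
lever 297 [577.6  52. ] [96.5 28.4] 87.07 z 0.1541
lever zmax 0.8837558523697651 [0.56100362 0.00453206 0.88375585]
bottle 839 [ 594.6 -115.3] [ 58.4 241.9] 2.08 z 0.1088
offcut 575 [ 538.1 -142.2] [288.9  69.4] 67.62 z 0.0211
sand 695 [465.5  73.6] [ 47.  230.9] 65.63 z 0.0268
orange 992 [546.5 124.3] [ 74.3 229.6] 24.82 z 0.0388
```

Request:
step_arm([
  {"gripper":-1,"dp":[-20.5,-26.1,0],"roll":0},
  {"gripper":-1,"dp":[-20.5,-26.1,0],"roll":0},
  {"gripper":-1,"dp":[-20.5,-26.1,0],"roll":0},
  {"gripper":-1,"dp":[-20.5,-26.1,0],"roll":0},
  {"gripper":-1,"dp":[-20.5,-26.1,0],"roll":0},
  {"gripper":-1,"dp":[-20.5,-26.1,0],"roll":0},
  {"gripper":-1,"dp":[-20.5,-26.1,0],"roll":0},
  {"gripper":-1,"dp":[-20.5,-26.1,0],"roll":0},
  {"gripper":-1,"dp":[-20.5,-26.1,0],"roll":0},
  {"gripper":-1,"dp":[-20.5,-26.1,0],"roll":0},
  {"gripper":-1,"dp":[-20.5,-26.1,0],"roll":0},
  {"gripper":-1,"dp":[-20.5,-26.1,0],"roll":0},
  {"gripper":-1,"dp":[-20.5,-26.1,0],"roll":0},
  {"gripper":-1,"dp":[-20.5,-26.1,0],"roll":0},
  {"gripper":-1,"dp":[-20.5,-26.1,0],"roll":0},
  {"gripper":-1,"dp":[-20.5,-26.1,0],"roll":0},
  {"gripper":-1,"dp":[-20.5,-26.1,0],"roll":0},
  {"gripper":-1,"dp":[-20.5,-26.1,0],"roll":0},
  {"gripper":-1,"dp":[-20.5,-26.1,0],"roll":0},
  {"gripper":-1,"dp":[-20.5,-26.1,0],"roll":0},
])

```text
clock: 2.15
tcp_pos: [0.4177, -0.0666, 0.2279]
tool_rot: [-0.626, -3.079, -0.0]
force: [1.0, 0.6, -0.2]
opening: 0.0915
```

Request:
step_arm([
  {"gripper":-1,"dp":[0,0,0],"roll":0.117},
  {"gripper":-1,"dp":[0,0,0],"roll":0.117},
  {"gripper":-1,"dp":[0,0,0],"roll":0.117},
  {"gripper":-1,"dp":[0,0,0],"roll":0.117},
  {"gripper":-1,"dp":[0,0,0],"roll":0.117},
  {"gripper":-1,"dp":[0,0,0],"roll":0.117},
  {"gripper":-1,"dp":[0,0,0],"roll":0.117},
  {"gripper":-1,"dp":[0,0,0],"roll":0.117},
  {"gripper":-1,"dp":[0,0,0],"roll":0},
  {"gripper":-1,"dp":[0,0,0],"roll":0},
])

```text
clock: 3.15
tcp_pos: [0.4176, -0.0651, 0.2279]
tool_rot: [-1.942, -2.469, 0.0]
force: [-0.3, 0.4, -0.1]
opening: 0.0911
```

```bash
cat > js.py <<'E'
from h import *
from scipy.spatial.transform import Rotation as R
s=ctrl.sense(); y=np.radians(13.41); A=np.array([[np.cos(y),np.sin(y)],[-np.sin(y),np.cos(y)]])
M=R.from_rotvec(s['tool_rot']).as_matrix(); p=s['tcp_pos']*1000
print('t',s['clock'],'jig xy',A@(p[:2]-[529.2,-38.3]),'z',p[2],'tool x,y,z in jig',np.round(A@M[:2],3).tolist(),np.round(M[2],3),'F jig',np.round(A@s['force'][:2],2),s['force'][2].round(2),'open',s['opening'])
E
python3 js.py
```

```text
t 3.15 jig xy [-114.75998363   -0.19542497] z 227.8738276496358 tool x,y,z in jig [[-0.004, 1.0, -0.0], [1.0, 0.004, 0.0]] [ 0. -0. -1.] F jig [-0.21  0.42] -0.07 open 0.09105025006065912
```

Request:
step_arm([
  {"gripper":-1,"dp":[0,0,20],"roll":0},
  {"gripper":-1,"dp":[0,0,20],"roll":0},
  {"gripper":-1,"dp":[0,0,20],"roll":0},
  {"gripper":-1,"dp":[0,0,20],"roll":0},
  {"gripper":-1,"dp":[0,0,20],"roll":0},
  {"gripper":-1,"dp":[0,0,20],"roll":0},
  {"gripper":-1,"dp":[0,0,20],"roll":0},
  {"gripper":-1,"dp":[0,0,20],"roll":0},
  {"gripper":-1,"dp":[0,0,14],"roll":0},
  {"gripper":-1,"dp":[0,0,10],"roll":0},
  {"gripper":-1,"dp":[0,0,0],"roll":0},
])

```text
clock: 4.25
tcp_pos: [0.4172, -0.065, 0.0431]
tool_rot: [-1.944, -2.466, 0.001]
force: [-0.2, 0.1, 0.5]
opening: 0.0912
```

```bash
python3 a.py 1 side >/dev/null; python3 js.py; python3 -c "
import cv2;i=cv2.imread('pics/side1.png')[130:330,200:430];cv2.imwrite('pics/side1c.png',cv2.resize(i,None,fx=3,fy=3))"
```

```text
t 4.3 jig xy [-114.87469715   -0.14455618] z 43.7394761337183 tool x,y,z in jig [[-0.001, 1.0, -0.001], [1.0, 0.001, 0.0]] [ 0.    -0.001 -1.   ] F jig [-0.22 -0.77] 0.89 open 0.09128413333347583
```

View pics/side1c.png

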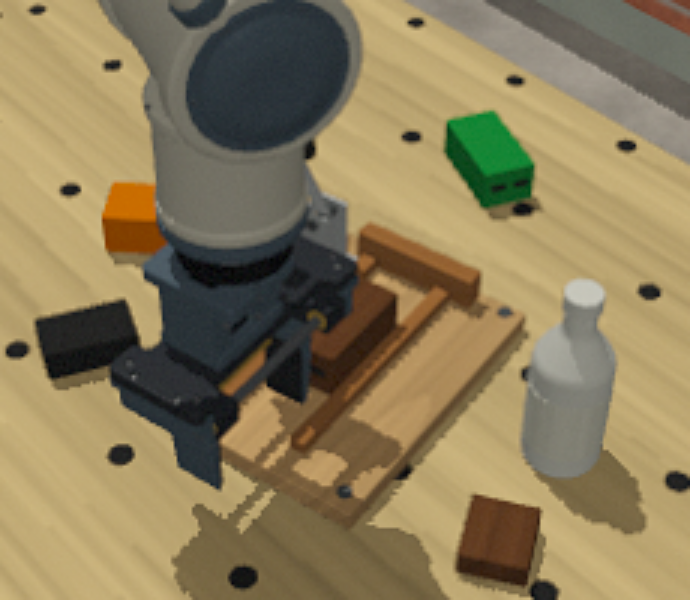

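The front finger, at crop px (295,360), stands in the channel just behind the block at (355,335). Now I push.

Request:
step_arm([
  {"gripper":-1,"dp":[0,6,0],"roll":0},
  {"gripper":-1,"dp":[0,6,0],"roll":0},
  {"gripper":-1,"dp":[0,5,0],"roll":0},
  {"gripper":-1,"dp":[0,5,0],"roll":0},
  {"gripper":-1,"dp":[0,5,0],"roll":0},
  {"gripper":-1,"dp":[0,5,0],"roll":0},
  {"gripper":-1,"dp":[0,5,0],"roll":0},
  {"gripper":-1,"dp":[0,5,0],"roll":0},
  {"gripper":-1,"dp":[0,5,0],"roll":0},
  {"gripper":-1,"dp":[0,4,0],"roll":0},
  {"gripper":-1,"dp":[0,4,0],"roll":0},
  {"gripper":-1,"dp":[0,3,0],"roll":0},
  {"gripper":-1,"dp":[0,2,0],"roll":0},
  {"gripper":-1,"dp":[0,0,0],"roll":0},
  {"gripper":-1,"dp":[0,0,0],"roll":0},
])

```text
clock: 5.8
tcp_pos: [0.4763, -0.0512, 0.0439]
tool_rot: [1.947, 2.465, 0.0]
force: [0.5, 0.6, 0.3]
opening: 0.0911
```

```bash
python3 js.py
```

```text
t 5.8 jig xy [-54.50427178  -0.30179554] z 43.93841986406476 tool x,y,z in jig [[0.0, 1.0, 0.0], [1.0, -0.0, -0.0]] [-0.  0. -1.] F jig [0.61 0.48] 0.27 open 0.09112820199536671
```

Expected home is about -49, so I creep on in 1 mm rows and watch the force.

Request:
step_arm([
  {"gripper":-1,"dp":[0,1,0],"roll":0},
  {"gripper":-1,"dp":[0,1,0],"roll":0},
  {"gripper":-1,"dp":[0,1,0],"roll":0},
  {"gripper":-1,"dp":[0,1,0],"roll":0},
  {"gripper":-1,"dp":[0,0,0],"roll":0},
])

```text
clock: 6.3
tcp_pos: [0.4802, -0.0502, 0.0439]
tool_rot: [1.947, 2.466, 0.0]
force: [-0.2, -0.2, -0.3]
opening: 0.0914
```

Request:
step_arm([
  {"gripper":-1,"dp":[0,1,0],"roll":0},
  {"gripper":-1,"dp":[0,0,0],"roll":0},
])

```text
clock: 6.5
tcp_pos: [0.481, -0.05, 0.0439]
tool_rot: [1.947, 2.466, 0.0]
force: [-1.2, -0.1, 0.9]
opening: 0.0909
```

```bash
python3 js.py; python3 fit.py | grep -E "^block"
```

```text
t 6.5 jig xy [-49.57687009  -0.25899368] z 43.91985206752876 tool x,y,z in jig [[0.0, 1.0, 0.0], [1.0, -0.0, -0.0]] [-0.  0. -1.] F jig [-1.17  0.2 ] 0.92 open 0.09093520160910584
block 298 [583.7 -25.9] [31.8 50.1] 12.3 z 0.0572
```

Request:
step_arm([
  {"gripper":-1,"dp":[0,1,0],"roll":0},
  {"gripper":-1,"dp":[0,0,0],"roll":0},
])

```text
clock: 6.75
tcp_pos: [0.482, -0.0498, 0.0439]
tool_rot: [1.947, 2.466, 0.0]
force: [-0.3, -0.5, 0.4]
opening: 0.0912
```

Request:
step_arm([
  {"gripper":-1,"dp":[0,1,0],"roll":0},
  {"gripper":-1,"dp":[0,0,0],"roll":0},
])

```text
clock: 6.95
tcp_pos: [0.483, -0.0496, 0.0439]
tool_rot: [1.947, 2.466, 0.0]
force: [0.1, 0.6, -0.6]
opening: 0.0913
```

Request:
step_arm([
  {"gripper":-1,"dp":[0,1,0],"roll":0},
  {"gripper":-1,"dp":[0,0,0],"roll":0},
])

```text
clock: 7.15
tcp_pos: [0.4838, -0.0494, 0.0439]
tool_rot: [-1.947, -2.466, 0.0]
force: [-0.3, -0.3, 0.4]
opening: 0.0913
```

```bash
python3 js.py; python3 fit.py | grep -E "^block"
```

```text
t 7.15 jig xy [-46.68978854  -0.23392666] z 43.90877401731392 tool x,y,z in jig [[0.0, 1.0, -0.0], [1.0, -0.0, 0.0]] [ 0. -0. -1.] F jig [-0.37 -0.25] 0.41 open 0.09126957931306061
block 263 [585.6 -25.3] [28.9 49.9] 13.38 z 0.0572
```

```bash
cat > gap.py <<'E'
from h import *
import js
d,W,K,D=cam('top'); cv2.imwrite('pics/topg.png',cv2.resize(d['frame'][150:320,250:460,::-1],None,fx=3.5,fy=3.5))
J=(W[...,:2]*1000-[529.2,-38.3])@js.A.T; z=W[...,2]*1000
m=(abs(J[...,1])<22)&(J[...,0]>-60)&(J[...,0]<125)
b=J[m&(z>53)&(z<62)][:,0]; s=J[m&(z>44)&(z<52)][:,0]; f=J[m&(z>14)&(z<25)][:,0]
print('block top x',np.percentile(b,[0,1,50,99,100]).round(1),'stop top',np.percentile(s,[1,99]).round(1),'floor', np.percentile(f,[0,1,99,100]).round(1) if len(f) else None, len(f))
E
python3 gap.py
```

```text
t 7.2 jig xy [-46.71610334  -0.25870928] z 43.896850315368035 tool x,y,z in jig [[0.0, 1.0, -0.0], [1.0, -0.0, 0.0]] [ 0. -0. -1.] F jig [-1.15 -0.34] -0.26 open 0.09154695938884748
block top x [ 43.2  43.8  71.4  99.5 100.2] stop top [101.  118.2] floor [ -7.7  -7.6 125.  125. ] 39
```

View pics/topg.png

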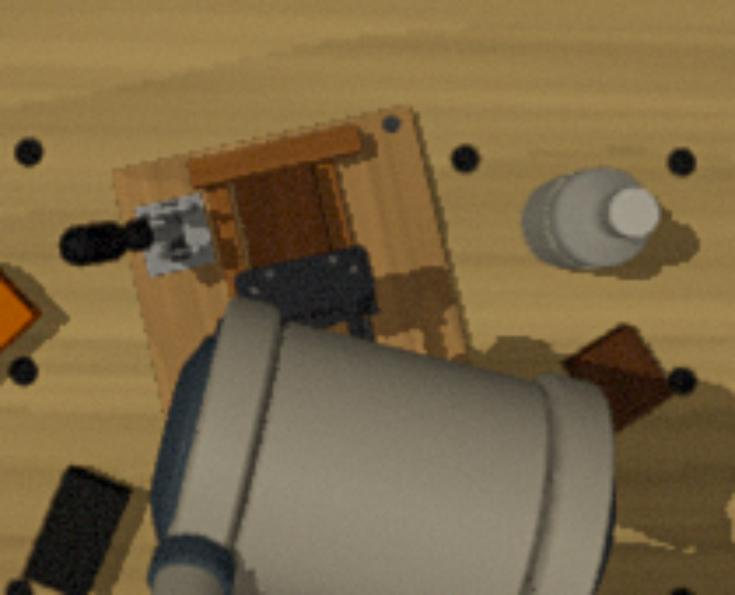

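The block's far end, at crop (285,175), meets the stop at about x = 100. I press a little more to feel the contact.

Request:
step_arm([
  {"gripper":-1,"dp":[0,1,0],"roll":0},
  {"gripper":-1,"dp":[0,0,0],"roll":0},
])

```text
clock: 7.45
tcp_pos: [0.4839, -0.0493, 0.0439]
tool_rot: [-1.946, -2.465, 0.002]
force: [-6.9, -4.8, 5.5]
opening: 0.0907
```

Request:
step_arm([
  {"gripper":-1,"dp":[0,1,0],"roll":0},
  {"gripper":-1,"dp":[0,0,0],"roll":0},
])

```text
clock: 7.65
tcp_pos: [0.484, -0.0492, 0.044]
tool_rot: [-1.946, -2.464, 0.003]
force: [-13.3, -9.6, 11.5]
opening: 0.091
```

```bash
python3 gap.py
```

```text
t 7.65 jig xy [-46.50013938  -0.11235955] z 43.95472954477475 tool x,y,z in jig [[0.0, 1.0, -0.003], [1.0, -0.0, 0.001]] [ 0.001 -0.003 -1.   ] F jig [-15.12  -6.25] 11.53 open 0.09102364844921684
block top x [ 43.9  44.4  72.1  99.6 100.3] stop top [101.1 118. ] floor [ -5.6  -5.4 124.9 124.9] 36
```

The contact is firm at 15 N with no movement, so the block is home. I back off, rise, close the gripper and go outboard of the grip.

Request:
step_arm([
  {"gripper":-1,"dp":[0,-10,0],"roll":0},
  {"gripper":-1,"dp":[0,-12,0],"roll":0},
  {"gripper":-1,"dp":[0,0,-20],"roll":0},
  {"gripper":-1,"dp":[0,0,-25],"roll":0},
  {"gripper":-1,"dp":[0,0,-25],"roll":0},
  {"gripper":-1,"dp":[0,0,-25],"roll":0},
  {"gripper":-1,"dp":[0,0,-25],"roll":0},
  {"gripper":-1,"dp":[0,0,-25],"roll":0},
  {"gripper":-1,"dp":[0,0,-25],"roll":0},
  {"gripper":-1,"dp":[0,0,-20],"roll":0},
  {"gripper":1,"dp":[0,0,0],"roll":0},
])

```text
clock: 8.8
tcp_pos: [0.465, -0.0543, 0.236]
tool_rot: [1.945, 2.463, 0.003]
force: [0.7, 0.1, -1.1]
opening: 0.0858
```

Request:
step_arm([
  {"gripper":1,"dp":[20,0,0],"roll":0},
  {"gripper":1,"dp":[20,10,0],"roll":0},
  {"gripper":1,"dp":[20,20,0],"roll":0},
  {"gripper":1,"dp":[20,20,0],"roll":0},
  {"gripper":1,"dp":[20,20,0],"roll":0},
  {"gripper":1,"dp":[20,20,0],"roll":0},
  {"gripper":1,"dp":[20,20,0],"roll":0},
  {"gripper":1,"dp":[20,20,0],"roll":0},
  {"gripper":1,"dp":[0,13,0],"roll":0},
  {"gripper":1,"dp":[0,0,0],"roll":0},
  {"gripper":1,"dp":[0,0,0],"roll":0},
])

```text
clock: 9.9
tcp_pos: [0.5655, 0.1344, 0.233]
tool_rot: [-1.946, -2.465, 0.002]
force: [0.6, 0.6, 0.7]
opening: 0.0011
```

```bash
python3 gap.py
```

```text
t 9.9 jig xy [ 75.40300885 159.58055081] z 233.0430197074795 tool x,y,z in jig [[0.0, 1.0, -0.001], [1.0, -0.0, 0.0]] [ 0.    -0.001 -1.   ] F jig [0.76 0.41] 0.66 open 0.001104566857826536
block top x [ 10.5  11.6  55.2  98.9 100.1] stop top [101.  118.2] floor [-59.9 -59.1 124.4 125. ] 610
```

The block spans x = 10.5 to 100, so it is home. Now I descend and start the lever push.

Request:
step_arm([
  {"gripper":1,"dp":[0,0,20],"roll":0},
  {"gripper":1,"dp":[0,0,20],"roll":0},
  {"gripper":1,"dp":[0,0,20],"roll":0},
  {"gripper":1,"dp":[0,0,15],"roll":0},
  {"gripper":1,"dp":[0,0,0],"roll":0},
  {"gripper":1,"dp":[-8,0,0],"roll":0},
  {"gripper":1,"dp":[-8,0,0],"roll":0},
  {"gripper":1,"dp":[-8,0,0],"roll":0},
  {"gripper":1,"dp":[-8,0,0],"roll":0},
  {"gripper":1,"dp":[-8,0,0],"roll":0},
  {"gripper":1,"dp":[0,0,0],"roll":0},
])

```text
clock: 11.05
tcp_pos: [0.576, 0.0947, 0.159]
tool_rot: [1.948, 2.464, -0.0]
force: [0.2, 1.2, 0.1]
opening: 0.0006
```

```bash
python3 a.py 2 side >/dev/null; python3 js.py; python3 -c "
import cv2;i=cv2.imread('pics/side2.png')[100:300,200:430];cv2.imwrite('pics/side2c.png',cv2.resize(i,None,fx=3,fy=3))"
```

```text
t 11.1 jig xy [ 76.34503992 119.07474063] z 158.94987543503512 tool x,y,z in jig [[0.001, 1.0, 0.0], [1.0, -0.001, -0.0]] [-0.  0. -1.] F jig [0.66 0.53] -0.53 open 0.0005224012755628696
```

View pics/side2c.png

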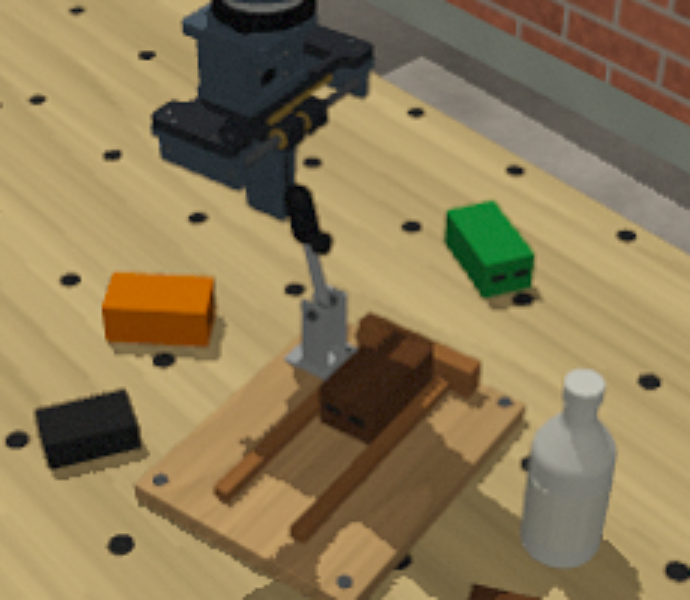

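The finger, at crop (270,190), bears on the outer side of the grip at (303,215), and the block is home. I keep pushing past upright.

Request:
step_arm([
  {"gripper":1,"dp":[-6,0,0],"roll":0},
  {"gripper":1,"dp":[-6,0,0],"roll":0},
  {"gripper":1,"dp":[-6,0,0],"roll":0},
  {"gripper":1,"dp":[-6,0,0],"roll":0},
  {"gripper":1,"dp":[-6,0,0],"roll":0},
  {"gripper":1,"dp":[-6,0,0],"roll":0},
  {"gripper":1,"dp":[-6,0,0],"roll":0},
  {"gripper":1,"dp":[-6,0,0],"roll":0},
  {"gripper":1,"dp":[-5,0,0],"roll":0},
  {"gripper":1,"dp":[0,0,0],"roll":0},
  {"gripper":1,"dp":[0,0,0],"roll":0},
  {"gripper":1,"dp":[0,0,0],"roll":0},
])

```text
clock: 12.3
tcp_pos: [0.5879, 0.0445, 0.1589]
tool_rot: [-1.947, -2.466, -0.0]
force: [-0.2, 1.0, -0.1]
opening: 0.0007
```

```bash
python3 a.py 3 side >/dev/null; python3 js.py; python3 -c "
import cv2;i=cv2.imread('pics/side3.png')[100:300,200:430];cv2.imwrite('pics/side3c.png',cv2.resize(i,None,fx=3,fy=3))"
```

```text
t 12.35 jig xy [76.29727058 67.00566606] z 158.9031207644834 tool x,y,z in jig [[-0.0, 1.0, -0.0], [1.0, 0.0, 0.0]] [ 0. -0. -1.] F jig [0.01 0.5 ] -0.88 open 0.00043845060518351865
```

View pics/side3c.png

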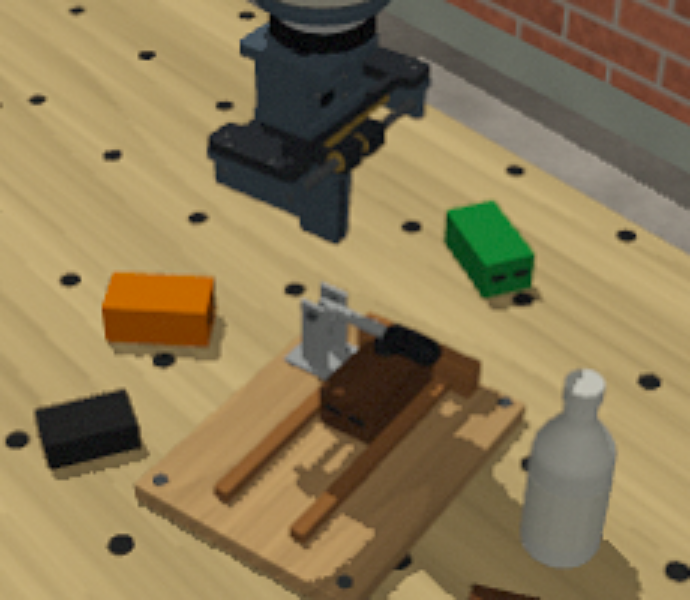

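The lever has snapped over and lies across the block, with its grip at crop (412,345). I retreat upward and outward, then check.

Request:
step_arm([
  {"gripper":1,"dp":[0,0,-20],"roll":0},
  {"gripper":1,"dp":[0,0,-25],"roll":0},
  {"gripper":1,"dp":[0,0,-25],"roll":0},
  {"gripper":1,"dp":[20,0,-20],"roll":0},
  {"gripper":1,"dp":[25,-20,0],"roll":0},
  {"gripper":1,"dp":[25,-20,0],"roll":0},
  {"gripper":1,"dp":[25,-20,0],"roll":0},
  {"gripper":1,"dp":[25,-20,0],"roll":0},
  {"gripper":1,"dp":[25,-20,0],"roll":0},
  {"gripper":1,"dp":[20,0,0],"roll":0},
  {"gripper":1,"dp":[0,0,0],"roll":0},
  {"gripper":1,"dp":[0,0,0],"roll":0},
])

```text
clock: 13.55
tcp_pos: [0.4525, 0.1818, 0.249]
tool_rot: [1.945, 2.467, 0.0]
force: [0.3, 0.8, -1.0]
opening: 0.0003
```

```bash
cat >> gap.py <<'E'
m=(abs(J[...,0]-75)<14)&(J[...,1]>-48)&(J[...,1]<40)&(z>62)
g=m&(J[...,1]<15); i=J[g][:,1]; print('lever top: z vs y fit',np.polyfit(i,z[g],1).round(3),'y range',i.min().round(1),'z med',np.median(z[g]).round(1))
g=m&(J[...,1]>20); print('rod z', np.median(z[g]).round(1))
print('block z',np.median(z[(abs(J[...,1])<22)&(J[...,0]>15)&(J[...,0]<55)]))
E
python3 gap.py; python3 fit.py | grep -E "bottle|offcut|sand"
```

```text
t 13.55 jig xy [-23.59404634 231.94472163] z 249.02763710210795 tool x,y,z in jig [[-0.001, 1.0, 0.0], [1.0, 0.001, -0.0]] [-0.  0. -1.] F jig [0.5  0.68] -1.0 open 0.0002794609864261935
block top x [ 10.5  11.3  45.6  99.5 100.3] stop top [101.2 118.3] floor [-59.6 -59.1 124.2 125. ] 621
lever top: z vs y fit [-0.116 80.271] y range -43.9 z med 83.0
rod z 79.2
block z 57.3167444076425
bottle 840 [ 594.6 -115. ] [ 58.6 241.3] 2.08 z 0.109
offcut 571 [ 538.  -142.8] [290.   69.7] 67.62 z 0.0211
sand 693 [465.2  73.6] [ 46.9 231.6] 65.63 z 0.0269
```

View pics/topg.png

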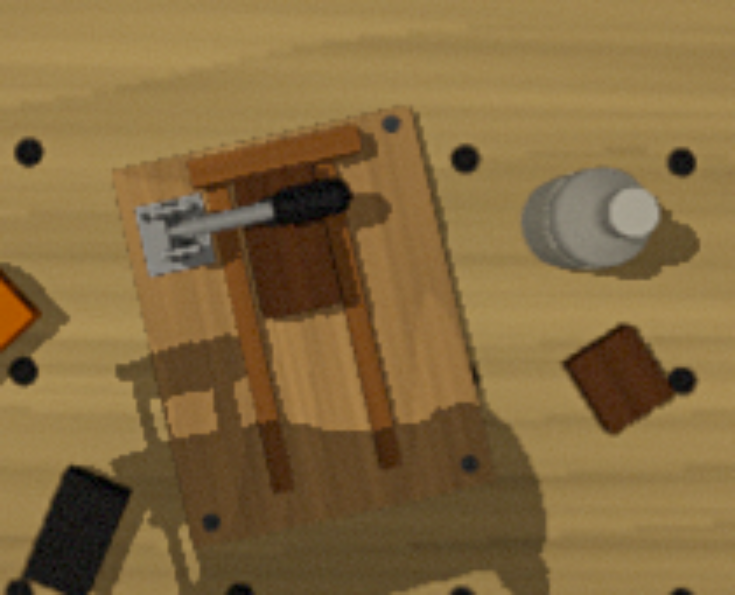

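The lever lies level (rod top 79 mm, pivot height 75 mm), the block is home and flat, and the bystanders have not moved. I hand it in.

```bash
python3 -c "
from station import ctrl
print(ctrl.sign_off())"
```

```text
the job is handed in; nothing more can be done
None
```

The block is home against the end stop and the toggle clamp is over with its lever across the block. I handed the job in at about 13.6 s; sign-off gives no verdict.

**What I did:** I pushed the block along the channel with one open finger until it met the stop. The force rose to about 15 N with no further travel. I then pushed the grip past upright with the closed fingers, the lever snapped over, and I retreated well clear.

**Last checks:**
- **Block:** it spans jig x of about 10.5 to 100 mm, so its origin is at about 55 mm. Its top is at 57 mm, so it lies flat.
- **Lever:** the top of its rod is at 79 mm against a pivot height of 75 mm, so it lies level within the measurement, at about 2.1 rad.
- **Bystanders:** the bottle, offcut and sanding block read within 1 mm of their first measurement.
- **Robot:** the wrist reads about 1 N, which is noise, and nothing is touched.

The foot's pressing force could not be measured; I infer it from the lever's level position. No check failed or disagreed.

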